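# Lengthen a walking stick by one hole

### The job

Lengthen the walking stick lying in the wooden rest by one hole: pinch its two snap buttons in flush, draw the upper tube towards its handle without wrenching it and let both buttons spring fully out of the next pair of holes. Then gently slide the loose locking collar along the lower tube until it has squeezed the rubber ring flat and sits snug against the metal end of the upper tube, and let go. Do not knock the table things about.

Things in the scene. Friction and masses are not known exactly. Their poses are not given: they have to be found in the camera images.
- holder: Wooden rest fixed to the table, in which the walking stick lies level. Origin on the table under the buttons; x along the stick towards its handle, y across it, z up. Base board 100 mm wide, its top 15 mm above the table; the uprights begin 150 mm from the buttons towards the handle and 205 mm towards the foot and reach at most 95 mm above the table; beside the tube in between is free room.
- snap_mid (a point): Point on the stick's axis midway between its two steel snap buttons, 62 mm above the table; never moves. Axes as the rest: x to the handle, y across, z up. The buttons belong to the lower tube, which is clamped in the rest, and stick out level at +y and -y through holes of the upper tube: round-nosed pins 9 mm across, tips 4 mm proud of the upper tube, 36 mm from tip to tip.
- snap_a (a joint): How far the +y button is pressed in, m: 0 fully out (locks the tube), 0.004 flush with the upper tube, about 0.006 when hidden under the tube wall. Spring 1.6 N at 0, 3.4 N at 0.004. Once flush, its round nose slips under the hole's edge as the upper tube is drawn along; pressed much less it stays locked. It springs out by itself in the next hole.
- snap_b (a joint): The same for the -y button.
- shaft: Upper tube, slides along x only (friction 2.5 N): plain aluminium, 28 mm outside, 400 mm long, black handle at the far end. Origin on the axis at its open end (mouth), where the dark 22 mm lower tube comes out; x to the handle. At the start the mouth is 75 mm from the buttons. The fingers' friction can pull it while they pinch the buttons flush.
- mid_holes (a point): On the upper tube's axis in the middle of its row of six pairs of holes (each hole about 11 mm wide), 88 mm from the mouth; moves with the tube. The pairs are evenly spaced, 22 to 30 mm apart; at the start the buttons are in the third pair from the mouth, and the second pair is the next one for a longer stick. In a hole the buttons have about 1 mm of play each way, then they stop the tube.
- ring (a point): Springy black rubber ring at the upper tube's mouth, 26 mm across, around the lower tube; this point is on the axis at its outer face, 4 mm in front of the metal mouth when free. The collar has to squeeze it flat: 3 N at first touch, 8 N when flat; it does not push the stiff collar back.
- collar: Locking collar: black ribbed ring, 36 mm across, 21 to 27 mm long (not measured), on the lower tube between mouth and foot. Origin at its centre on the axis, x to the handle. Slides along x only (stiffly, friction 9 N) and stays where it is left. Near the end it meets the rubber ring, then, as a firm stop to be found by feel, the metal mouth: its centre is then half its length from the mouth.
- spare_tip: Bystander, leave alone: loose black rubber foot, 45 mm high; origin at the centre of its underside.
- salt: Bystander, leave alone: glass shaker with steel cap, 75 mm high; origin at the centre of its underside.
- bowl_a: Bystander, leave alone: small plastic bowl; origin at the centre of its underside.
- spoon: Bystander, leave alone: table spoon, 170 mm; origin at the centre of its underside.
- mug_a: Bystander, leave alone: glass mug, 85 mm high; origin at the centre of its underside.

How it is judged:
By the outcome, as a careful person would: the job done as asked, in the order asked, and still so for the second after the job is handed in, with the robot touching nothing.
It also fails if it takes over 72 s, if anything falls off the work surface, if the arm or the gripper's body presses on something with over 40 N, if the wrist force passes 120 N, or if a joint passes its speed limit or range.

### The arm

A 6-joint arm with a two-finger parallel gripper is mounted at the origin on the work surface. World frame = base frame: x ahead of the robot, y to its left, z up, the work surface at z = 0. Lengths are in m, angles in rad, forces in N, time in s.
With the tool pointing down it reaches from about 0.325 to 0.775 m from the base axis. Payload 9.3 kg.
Tool frame: the origin (TCP) lies midway between the tips of the shut fingers; the grasp point (between the pads) lies 19 mm behind it; z points along the fingers, y is the direction in which the jaws open and shut (so a half turn about z gives the same grasp; the last joint's range is limited). The gripper opens to 85 mm and grips with 20 to 120 N. Pads are 22 mm wide; open, the fingers measure 114 mm over their backs; the gripper's body (76 mm by 85 mm) begins 54 mm behind the grasp point. The pads swing forward as they close: fully open they stand 13 mm farther back than shut.
Start: joints at [-1.345, 0.259, 0.021, 1.334, 0, 1.418], TCP at [0.203, -0.511, 0.231] pointing down, gripper open.
Joint ranges: [-3.04, 3.04], [-0.91, 1.82], [-1.04, 1.36], [-1.92, 1.95], [-1.52, 1.45], [-3.14, 3.14]. Speed limits (rad/s): [2.22, 2.22, 2.79, 3.14, 3.14, 3.14].

### API

Orientations are given as a unit quaternion [x, y, z, w].
In Python, from plant import ctrl gives the robot as it stands.
- The arm moves only by the shell command python3 -m handwheel 'ROWS' [FORCE]. ROWS is JSON, a list of rows, each an object of numbers: "claw": the gripper command: -1 is fully open, 1 is shut, values between are in proportion; "tx", "ty", "tz": the shift along the tool's x, y, z in mm; "roll": the turn about the tool's z in rad. A call has 1 to 10 rows; each row shifts and turns the commanded pose from where the row before left it, along the tool's axes as they then stand; what a row does not reach is not made up. A row lasts 1/8 s, in which the tool goes at most 62.5 mm and 10.7 degrees, less where a joint would pass 70% of its speed; a pose out of reach is approached as far as the arm can. A call is refused whole if a number of a shift passes 62.5 or a number of a turn 0.188, either way. A call with a gripper value outside its range is refused whole. The fingers move at their own pace and stop on an object; FORCE is the grip in N (left out, the last holds). Time passes only in rows, so rows that do not move let the fingers close. It gives the time, the measured TCP pose, the force and the opening at its end, in the units of the state.
- ctrl.sense(): the state, without advancing time (a new reading comes with each control period).
- ctrl.get_image(name): name is "side" or "top" or "wrist"; returns a dict with "frame" (400x640x3 uint8, red, green, blue), "z_map" (400x640 float32, m along the optical axis (not along the pixel's ray), 0 where there is no reading), "intrinsics" (3x3 intrinsics, pixels), "view" (4x4, takes a point from world to camera coordinates); the wrist camera has in their place "tool_from_camera" (4x4, takes a point from camera to tool coordinates, whose origin is the TCP and whose axes are the flange's). Camera axes: x right, y down, z forward; pixel columns grow to the right and rows downward; lengths in m; the calibration is good to about 2 mm. A picture is of the moment at which its call begins: read the wrist's pose just before it.
- ctrl.sign_off(): hands the job in, once; it reports no verdict.
The state is a dict: "time": time; "joints": joint angles; "joint_vel": joint speeds; "joint_torque": joint torques, N m; "eef_pos": TCP position; "tcp_rot": TCP orientation; "wrist_force": force on the tool from outside, world axes, zero at the start; "wrist_torque": the same for the moment, N m; "finger_gap": finger opening in m.
Only numpy, scipy, OpenCV 4.12 (cv2) and the standard library are available. Lean on these libraries where they do the work, as an engineer would, in place of code of your own. Each camera call takes 0.05 s, during which the arm holds its last target.

## Working session

There is one attempt and no reset: what is moved stays moved. The work goes in short steps, Python scripts to look and compute and a shell command to move; the robot and the scene stay as the last step left them, time stands still between calls to the robot, and variables do not carry over. Pictures are saved under pics/ and viewed, and the job is handed in when it is done.

```bash
ls; mkdir -p pics; python3 - <<'E'
from plant import ctrl
import cv2
print(ctrl.sense())
for n in ("side","top","wrist"):
    d=ctrl.get_image(n); cv2.imwrite(f"pics/{n}0.png",d["frame"][:,:,::-1])
    print(n,d["intrinsics"],d.get("view",d.get("tool_from_camera")))
E
```

```text
pics
{'time': 0.0, 'joints': array([-1.34459847e+00,  2.59216812e-01,  2.07439533e-02,  1.33369461e+00,
        1.96593390e-05,  1.41823219e+00]), 'joint_vel': array([-0.00032269, -0.00210344, -0.00113006, -0.00101486, -0.00125282,
        0.00176152]), 'joint_torque': array([ 4.26914039e-04, -5.55643487e+01,  3.44527173e+01,  1.35224458e-02,
       -3.92592113e-06,  4.67083566e-06]), 'eef_pos': array([ 0.20332896, -0.51073093,  0.23064578]), 'tcp_rot': array([ 9.82120721e-01,  1.88250945e-01, -1.54119208e-05, -6.85469832e-04]), 'wrist_force': array([-0.09166963,  0.19429222, -0.81718615]), 'wrist_torque': array([-0.0095864 ,  0.03430703, -0.06889054]), 'finger_gap': 0.08537185073243891}
side [[450.43405207   0.         319.39388774]
 [  0.         450.43405207 203.41232654]
 [  0.           0.           1.        ]] [[-0.97185251 -0.2348461  -0.01870871  0.56890941]
 [-0.11927616  0.55896436 -0.82056812  0.13651122]
 [ 0.20316473 -0.79523968 -0.57124245  0.69234398]
 [ 0.          0.          0.          1.        ]]
top [[366.56961136   0.         317.76504834]
 [  0.         366.56961136 201.09222036]
 [  0.           0.           1.        ]] [[ 5.26364753e-03 -9.99985241e-01  1.34602517e-03  5.71431764e-03]
 [-9.92382449e-01 -5.38929615e-03 -1.23077332e-01  6.06354862e-01]
 [ 1.23082769e-01 -6.87936058e-04 -9.92396170e-01  6.56658123e-01]
 [ 0.00000000e+00  0.00000000e+00  0.00000000e+00  1.00000000e+00]]
wrist [[296.73925266   0.         322.83546911]
 [  0.         296.73925266 201.408295  ]
 [  0.           0.           1.        ]] [[-8.97385538e-04 -9.57352258e-01 -2.88921873e-01  7.33437624e-02]
 [ 9.99999543e-01 -9.54185007e-04  5.57453224e-05 -5.88909538e-04]
 [-3.29052829e-04 -2.88921691e-01  9.57352677e-01 -1.42325108e-01]
 [ 0.00000000e+00  0.00000000e+00  0.00000000e+00  1.00000000e+00]]
```

View pics/side0.png

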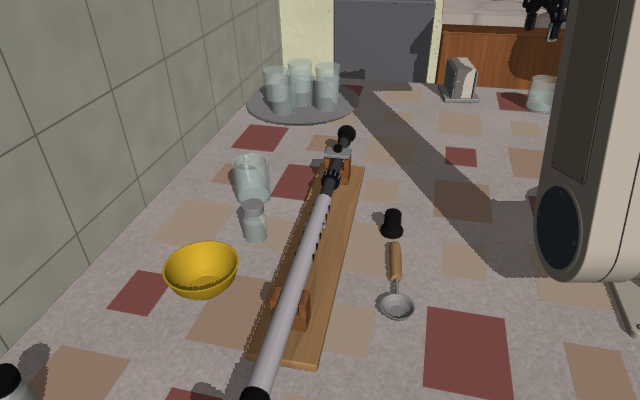

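View pics/top0.png

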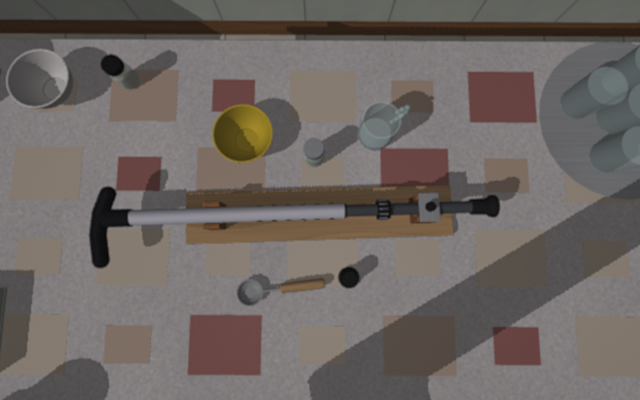

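View pics/wrist0.png

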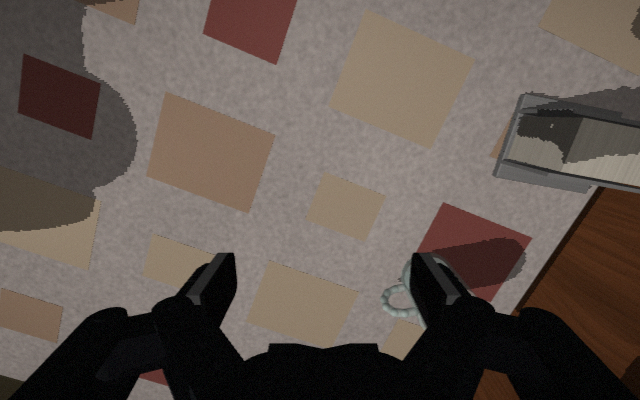

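```bash
cat > h.py <<'E'
import numpy as np,cv2
from plant import ctrl
from scipy.spatial.transform import Rotation as R
def cam(n):
    s=ctrl.sense(); d=ctrl.get_image(n)
    if n=="wrist":
        T=np.eye(4);T[:3,:3]=R.from_quat(s["tcp_rot"]).as_matrix();T[:3,3]=s["eef_pos"]
        d["cw"]=T@d["tool_from_camera"]
    else: d["cw"]=np.linalg.inv(d["view"])
    return d
def ray(d,u,v,z):
    k=d["intrinsics"];r=d["cw"][:3,:3]@np.linalg.solve(k,[u,v,1.]);o=d["cw"][:3,3]
    return o+r*(z-o[2])/r[2]
def proj(d,p):
    c=np.linalg.inv(d["cw"])@np.append(p,1);q=d["intrinsics"]@c[:3];return q[:2]/q[2]
E
python3 - <<'E'
from h import *
d=cam("top")
c=d["frame"][170:260,170:460][:,:,::-1]
cv2.imwrite("pics/tz.png",cv2.resize(c[:, :],None,fx=2.75,fy=2.75,interpolation=cv2.INTER_CUBIC))
c=d["frame"][190:230,320:460][:,:,::-1]
cv2.imwrite("pics/tz2.png",cv2.resize(c,None,fx=5.7,fy=5.7,interpolation=cv2.INTER_CUBIC))
s=cam("side")
c=s["frame"][160:300,260:380][:,:,::-1]
cv2.imwrite("pics/sz.png",cv2.resize(c,None,fx=4,fy=4,interpolation=cv2.INTER_CUBIC))
# tube edges per column
g=d["frame"].astype(int)
for u in (140,170,240,300,330):
    col=g[195:230,u].sum(1); print(u,[int(x) for x in col//3])
for u,v in ((346,211),(130,217),(383,209)): print(ray(d,u,v,.062))
E
```

```text
140 [129, 130, 132, 133, 132, 129, 128, 125, 127, 127, 127, 129, 129, 126, 108, 80, 85, 100, 111, 120, 129, 135, 141, 145, 146, 144, 140, 134, 127, 118, 116, 123, 125, 123, 120]
170 [84, 84, 85, 85, 83, 83, 84, 85, 85, 84, 85, 84, 82, 78, 76, 87, 99, 110, 120, 129, 136, 140, 144, 145, 143, 140, 135, 128, 120, 121, 127, 128, 125, 123, 121]
240 [65, 63, 61, 60, 61, 62, 60, 62, 61, 60, 60, 64, 76, 90, 102, 113, 123, 132, 138, 144, 144, 144, 143, 139, 134, 125, 108, 88, 80, 79, 81, 82, 83, 88, 93]
300 [64, 62, 62, 60, 59, 60, 63, 63, 61, 57, 69, 90, 102, 112, 123, 132, 139, 143, 145, 144, 141, 140, 136, 125, 103, 88, 88, 86, 90, 91, 89, 90, 90, 90, 94]
330 [62, 63, 61, 61, 60, 61, 61, 55, 51, 68, 88, 102, 112, 122, 132, 140, 144, 144, 144, 142, 140, 135, 117, 82, 71, 87, 91, 91, 91, 91, 91, 93, 93, 94, 94]
[ 0.58537877 -0.04251326  0.062     ]
[0.57232662 0.3496135  0.062     ]
[ 0.58940137 -0.10993471  0.062     ]
```

View pics/tz.png

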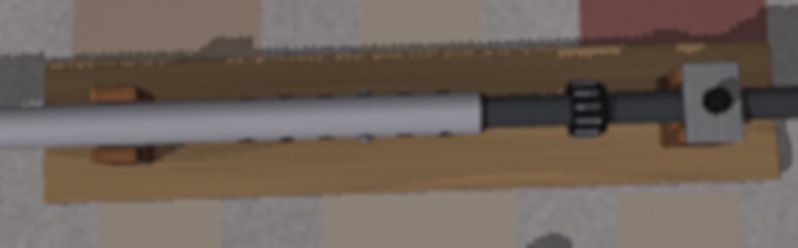

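View pics/tz2.png

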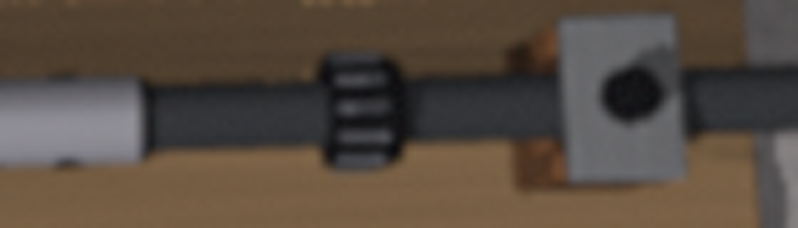

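View pics/sz.png

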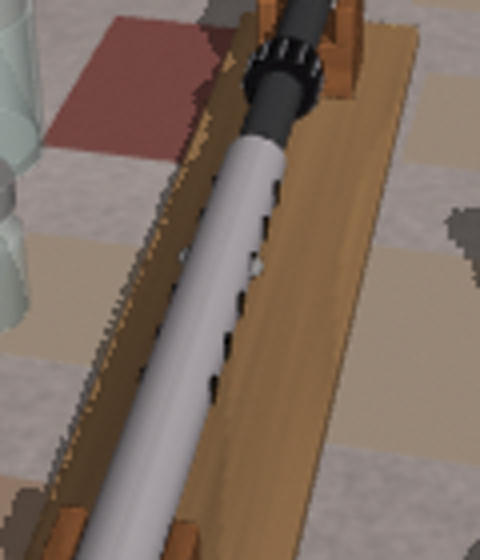

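```bash
python3 - <<'E'
from h import *
d=cam("top")
A=ray(d,302.7,212.4,.062);print("btn",A)
print("mouth",ray(d,345.5,211,.062))
for n,u,v,z in (("salt",314,152,.06),("tip",348,277,.03),("spoon",300,287,.01),("mug",380,130,.06)): print(n,ray(d,u,v,z))
p1=ray(d,170,216.,.062);p2=ray(d,330,210.9,.062);e=p1-p2;print(p1,p2,np.degrees(np.arctan2(e[1],e[0])))
s=ctrl.sense();T=R.from_quat(s["tcp_rot"]).as_matrix()
print(T, T.T@(A+[0,0,.12]-s["eef_pos"]))
E
```

```text
btn [0.58239627 0.03626705 0.062     ]
mouth [ 0.58537386 -0.04160311  0.062     ]
salt [0.69561259 0.01646903 0.06      ]
tip [ 0.46479658 -0.0482269   0.03      ]
spoon [0.44391495 0.04205419 0.01      ]
mug [ 0.7386237  -0.10714193  0.06      ]
[0.5745359  0.27715281 0.062     ] [ 0.58540447 -0.01338985  0.062     ] 92.14231198718892
[[ 9.29114758e-01  3.69791508e-01 -8.67105168e-05]
 [ 3.69791504e-01 -9.29114635e-01  4.87317665e-04]
 [ 9.96419239e-05 -4.84838847e-04 -9.99999878e-01]] [ 0.55449646 -0.36820608  0.04929238]
```

```bash
python3 -m handwheel '[{"tx":40,"ty":-26,"claw":-1},{"tx":50,"ty":-34},{"tx":58,"ty":-38},{"tx":58,"ty":-38},{"tx":58,"ty":-38},{"tx":58,"ty":-38},{"tx":58,"ty":-38},{"tx":58,"ty":-38},{"tx":58,"ty":-38},{"tx":50,"ty":-34}]' 20; python3 -m handwheel '[{"roll":-0.175,"tx":8,"ty":-5},{"roll":-0.175},{"roll":-0.175},{"roll":-0.175},{"roll":-0.175},{"roll":-0.175},{"roll":-0.178},{},{}]'
```

```text
$[0]: bad value
$[0]: bad value
```

```bash
python3 -m handwheel '[{"claw":-1,"tx":40,"ty":-26,"tz":0,"roll":0},{"claw":-1,"tx":50,"ty":-34,"tz":0,"roll":0},{"claw":-1,"tx":58,"ty":-38,"tz":0,"roll":0},{"claw":-1,"tx":58,"ty":-38,"tz":0,"roll":0},{"claw":-1,"tx":58,"ty":-38,"tz":0,"roll":0},{"claw":-1,"tx":58,"ty":-38,"tz":0,"roll":0},{"claw":-1,"tx":58,"ty":-38,"tz":0,"roll":0},{"claw":-1,"tx":58,"ty":-38,"tz":0,"roll":0},{"claw":-1,"tx":58,"ty":-38,"tz":0,"roll":0},{"claw":-1,"tx":50,"ty":-34,"tz":0,"roll":0}]' 20
```

```text
time: 1.55
eef_pos: [0.551, -0.0118, 0.2313]
tcp_rot: [0.982, 0.188, 0.0, 0.0]
wrist_force: [0.4, -0.9, 0.4]
finger_gap: 0.0852
```

```bash
python3 -m handwheel '[{"claw":-1,"tx":8,"ty":-4,"tz":0,"roll":0},{"claw":-1,"tx":0,"ty":0,"tz":0,"roll":-0.175},{"claw":-1,"tx":0,"ty":0,"tz":0,"roll":-0.175},{"claw":-1,"tx":0,"ty":0,"tz":0,"roll":-0.175},{"claw":-1,"tx":0,"ty":0,"tz":0,"roll":-0.175},{"claw":-1,"tx":0,"ty":0,"tz":0,"roll":-0.175},{"claw":-1,"tx":0,"ty":0,"tz":0,"roll":-0.175},{"claw":-1,"tx":0,"ty":0,"tz":0,"roll":-0.178},{"claw":-1,"tx":0,"ty":0,"tz":0,"roll":0},{"claw":-1,"tx":0,"ty":0,"tz":0,"roll":0}]'
python3 - <<'E'
from h import *
print(ctrl.sense())
d=cam("wrist");np.save("pics/w1cw.npy",d["cw"]);np.save("pics/w1.npy",d["frame"])
cv2.imwrite("pics/w1.png",d["frame"][:,:,::-1])
E
```

```text
time: 2.8
eef_pos: [0.5558, -0.0076, 0.2313]
tcp_rot: [0.696, 0.718, -0.0, 0.0]
wrist_force: [0.3, -0.1, -0.3]
finger_gap: 0.0853
{'time': 2.8, 'joints': array([-1.64500801e-01,  2.68744992e-01,  3.56473851e-02,  1.33773728e+00,
       -9.64235069e-05,  1.37477858e+00]), 'joint_vel': array([ 0.00546193,  0.00111783,  0.00326792, -0.00039218,  0.00144864,
       -0.00955745]), 'joint_torque': array([-5.92026953e-02, -5.63817358e+01,  3.44772112e+01,  4.49177067e-03,
       -3.94918825e-03, -7.17408839e-02]), 'eef_pos': array([ 0.55584077, -0.00755483,  0.23131091]), 'tcp_rot': array([ 6.95876520e-01,  7.18161448e-01, -5.06189884e-05,  1.15693486e-05]), 'wrist_force': array([ 0.31755522, -0.06302748, -0.33674699]), 'wrist_torque': array([ 0.01129993,  0.03405956, -0.00928966]), 'finger_gap': 0.08526299871793447}
```

View pics/w1.png

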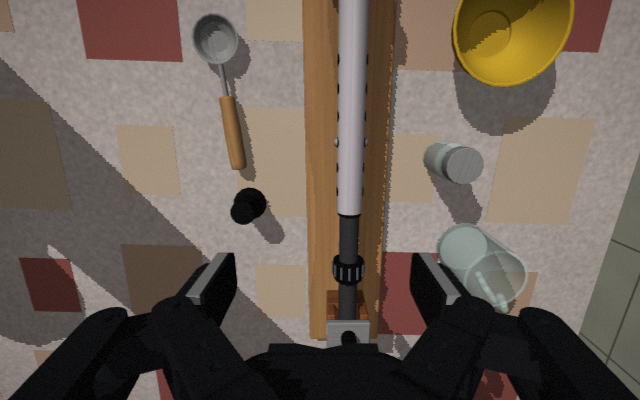

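```bash
python3 - <<'E'
import numpy as np,cv2
f=np.load("pics/w1.npy")
cv2.imwrite("pics/w1z.png",cv2.resize(f[45:215,320:385][:,:,::-1],None,fx=3.5,fy=3.5,interpolation=cv2.INTER_CUBIC))
g=f.astype(int).sum(2)//3
for v in (30,70,110,130,170,205): print(v,list(zip(range(330,375),map(int,g[v,330:375]))) if 0 else list(map(int,g[v,330:375])))
print("left col");
for u in (337,338,339,340,341): print(u,list(map(int,g[50:215,u])))
E
```

```text
30 [87, 84, 87, 84, 80, 81, 82, 89, 107, 125, 135, 148, 148, 154, 156, 162, 164, 166, 164, 164, 166, 163, 162, 169, 164, 165, 156, 150, 143, 133, 126, 119, 112, 104, 93, 84, 75, 63, 57, 52, 53, 54, 56, 56, 59]
70 [98, 97, 99, 94, 89, 82, 82, 87, 116, 133, 142, 155, 158, 159, 165, 165, 168, 169, 170, 167, 167, 164, 171, 168, 165, 160, 152, 145, 136, 129, 125, 117, 106, 98, 86, 74, 65, 59, 60, 51, 62, 57, 60, 52, 55]
110 [94, 97, 98, 94, 96, 91, 98, 81, 115, 140, 150, 157, 161, 161, 167, 170, 172, 171, 168, 169, 169, 167, 173, 165, 160, 152, 147, 138, 133, 123, 118, 106, 99, 84, 71, 51, 56, 59, 57, 60, 61, 61, 53, 56, 57]
130 [101, 101, 103, 101, 94, 96, 100, 106, 128, 143, 152, 157, 158, 165, 167, 169, 174, 171, 170, 168, 164, 174, 165, 160, 156, 152, 140, 135, 129, 119, 106, 100, 90, 71, 65, 63, 56, 61, 64, 62, 58, 58, 54, 55, 57]
170 [100, 102, 99, 100, 100, 101, 71, 25, 115, 148, 156, 160, 164, 169, 169, 174, 175, 170, 164, 166, 167, 165, 162, 156, 150, 143, 135, 129, 120, 107, 96, 82, 59, 26, 49, 62, 59, 58, 61, 56, 58, 56, 59, 59, 61]
205 [99, 102, 100, 101, 102, 101, 99, 122, 14
[... 3470 characters left out ...]
, 152, 151, 155, 153, 153, 156, 151, 150, 155, 151, 154, 153, 153, 155, 156, 153, 157, 157, 155, 154, 155, 155, 157, 155, 156, 156, 155, 156, 156, 157, 155, 154, 156, 156, 155, 157, 160, 155, 156, 158, 155, 157, 154, 156, 160, 158, 158, 158, 158, 159, 157, 159, 157, 158, 159, 157, 158, 160, 158, 160, 160, 159, 159, 159, 158, 159, 159, 158, 161, 161, 161, 163, 162, 160, 161, 161, 159, 163, 159, 160, 160, 160, 160, 160, 159, 160, 161, 160, 160, 159, 161, 162, 161, 160, 162, 160, 160, 161, 161, 160, 160, 162, 161, 162, 162, 164, 162, 161, 163, 163, 161, 161, 164, 163, 160, 164, 160, 162, 161, 162, 162, 161, 161, 163, 164, 161, 163, 162, 163, 160, 164, 162, 165, 162, 164, 163, 165, 165, 161, 99]
```

View pics/w1z.png

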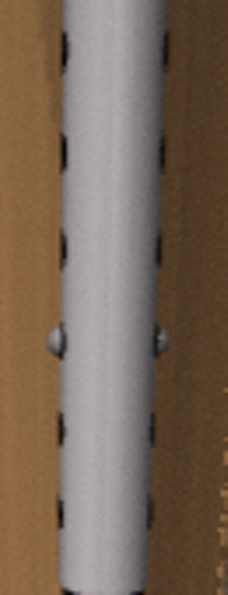

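```bash
python3 - <<'E'
from h import *
d=dict(cw=np.load("pics/w1cw.npy"),intrinsics=ctrl.get_image("wrist")["intrinsics"])
P=[ray(d,337.,v,.062) for v in (59.5,88.5,116.2,142.5,167.4,192)]
for p in P:print(p)
print(np.diff([p[1] for p in P]))
c=(ray(d,336,142.5,.062)+ray(d,366,142.5,.062))/2;print("btnmid",c, ray(d,366,142.5,.062)-ray(d,336,142.5,.062))
# tube center lines: left/right edges
for v,a,b in ((30,338,366),(110,337.7,364.8),(205,336.7,360)):
    print("axis",ray(d,(a+b)/2,v,.064))
print("mouth",ray(d,348.5,213.7,.07),"collar",ray(d,349,269.5,.062),ray(d,349,256,.08),ray(d,349,283,.062))
s=ctrl.sense();T=R.from_quat(s["tcp_rot"]).as_matrix()
print(T.round(4)); print("delta tool",T.T@(c-s["eef_pos"]))
E
```

```text
[0.56519576 0.11478708 0.062     ]
[0.56635274 0.08876595 0.062     ]
[0.56751661 0.06259001 0.062     ]
[0.56867901 0.03644696 0.062     ]
[0.56983504 0.01044748 0.062     ]
[ 0.57103419 -0.01652204  0.062     ]
[-0.02602113 -0.02617594 -0.02614305 -0.02599948 -0.02696952]
btnmid [0.58316307 0.03689025 0.062     ] [0.03103721 0.00094991 0.        ]
axis [0.57792162 0.13986946 0.064     ]
axis [0.58136365 0.06898819 0.064     ]
axis [ 0.58398507 -0.03031514  0.064     ]
mouth [ 0.58409526 -0.03829724  0.07      ] collar [ 0.58937553 -0.11055434  0.062     ] [ 0.58634432 -0.08375748  0.08      ] [ 0.59039334 -0.12866718  0.062     ]
[[-0.0331  0.9995 -0.    ]
 [ 0.9995  0.0331 -0.    ]
 [-0.     -0.     -1.    ]]
delta tool [0.04333359 0.02871013 0.16931088]
```

```bash
python3 -m handwheel '[{"claw":-1,"tx":23,"ty":14,"tz":0,"roll":-0.005},{"claw":-1,"tx":23,"ty":15,"tz":20,"roll":0},{"claw":-1,"tx":0,"ty":0,"tz":40,"roll":0},{"claw":-1,"tx":0,"ty":0,"tz":40,"roll":0},{"claw":-1,"tx":0,"ty":0,"tz":20,"roll":0},{"claw":-1,"tx":0,"ty":0,"tz":0,"roll":0},{"claw":-1,"tx":0,"ty":0,"tz":0,"roll":0}]'
python3 - <<'E'
from h import *
d=cam("wrist");np.save("pics/w2cw.npy",d["cw"]);np.save("pics/w2.npy",d["frame"])
cv2.imwrite("pics/w2.png",d["frame"][:,:,::-1])
E
```

```text
time: 3.78
eef_pos: [0.5838, 0.0399, 0.1123]
tcp_rot: [0.693, 0.721, 0.0, 0.001]
wrist_force: [-0.7, -0.1, -0.1]
finger_gap: 0.0853
```

View pics/w2.png

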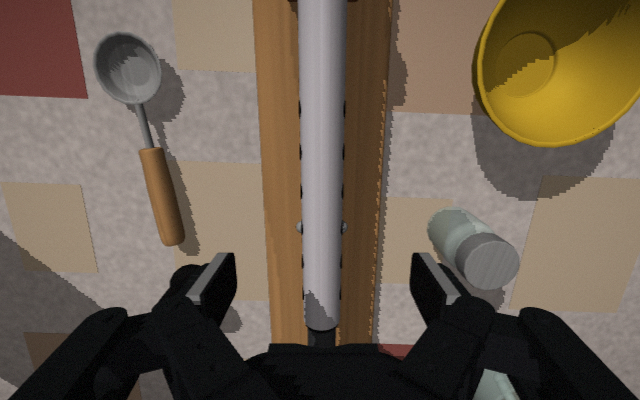

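```bash
python3 - <<'E'
from h import *
d=dict(cw=np.load("pics/w2cw.npy"),intrinsics=ctrl.get_image("wrist")["intrinsics"])
c=(ray(d,299.5,227,.062)+ray(d,345.5,227,.062))/2;print(c,ray(d,345.5,227,.062)-ray(d,299.5,227,.062))
s=ctrl.sense();T=R.from_quat(s["tcp_rot"]).as_matrix();print(s["eef_pos"],T.T@(c-s["eef_pos"]))
E
```

```text
[0.58322042 0.03707895 0.062     ] [0.03201114 0.00123779 0.        ]
[0.58389055 0.03990002 0.11255158] [-0.0027798  -0.00088634  0.05055054]
```

```bash
python3 -m handwheel '[{"claw":-1,"tx":0,"ty":-0.5,"tz":25,"roll":0},{"claw":-1,"tx":0,"ty":0,"tz":30,"roll":0},{"claw":-1,"tx":0,"ty":0,"tz":16.5,"roll":0},{"claw":0,"tx":0,"ty":0,"tz":0,"roll":0},{"claw":0,"tx":0,"ty":0,"tz":0,"roll":0},{"claw":0,"tx":0,"ty":0,"tz":0,"roll":0}]' 20
python3 - <<'E'
from h import *
d=cam("wrist");np.save("pics/w3cw.npy",d["cw"]);np.save("pics/w3.npy",d["frame"])
cv2.imwrite("pics/w3.png",d["frame"][:,:,::-1])
d=cam("side");cv2.imwrite("pics/s3.png",cv2.resize(d["frame"][100:300,230:430][:,:,::-1],None,fx=3,fy=3))
E
```

```text
time: 4.62
eef_pos: [0.5834, 0.0399, 0.0409]
tcp_rot: [0.692, 0.721, 0.001, 0.001]
wrist_force: [0.5, -0.8, 0.1]
finger_gap: 0.0428
```

View pics/w3.png

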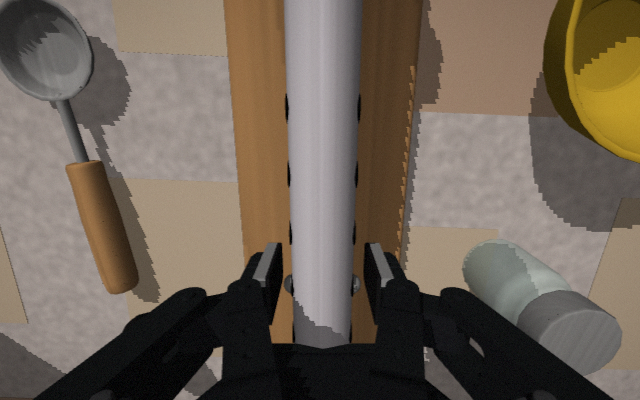

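View pics/s3.png

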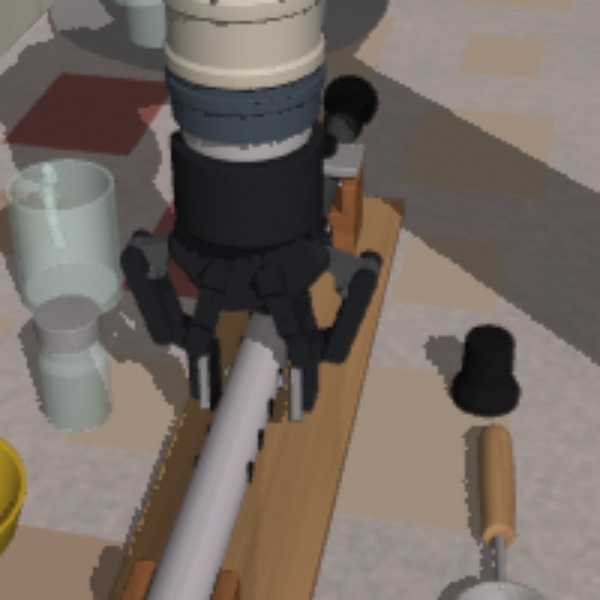

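```bash
python3 -m handwheel '[{"claw":0,"tx":0,"ty":-0.7,"tz":0,"roll":0},{"claw":0.2,"tx":0,"ty":0,"tz":0,"roll":0},{"claw":0.6,"tx":0,"ty":0,"tz":0,"roll":0},{"claw":0.6,"tx":0,"ty":0,"tz":0,"roll":0},{"claw":0.6,"tx":0,"ty":0,"tz":0,"roll":0},{"claw":0.6,"tx":0,"ty":0,"tz":0,"roll":0}]' 20
python3 - <<'E'
from h import *
print(ctrl.sense()["wrist_torque"])
d=cam("wrist");cv2.imwrite("pics/w4.png",d["frame"][200:,160:480][:,:,::-1].repeat(2,0).repeat(2,1))
E
```

```text
time: 5.48
eef_pos: [0.5829, 0.0399, 0.0402]
tcp_rot: [0.692, 0.721, 0.001, 0.001]
wrist_force: [5.3, 1.5, 3.7]
finger_gap: 0.0276
[ 0.20930725 -0.97671908 -0.04361223]
```

View pics/w4.png

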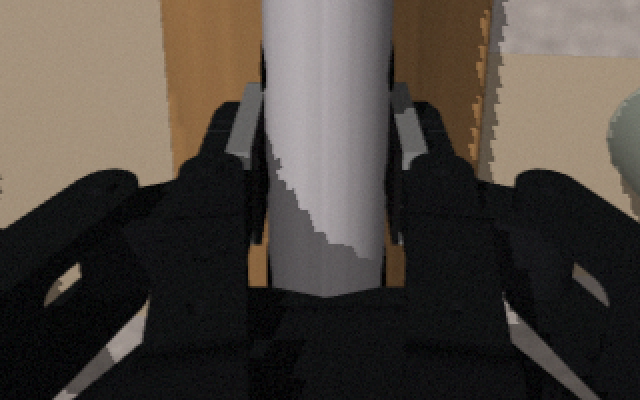

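```bash
python3 -m handwheel '[{"claw":0.6,"tx":0,"ty":0.5,"tz":0,"roll":0},{"claw":0.6,"tx":1,"ty":0,"tz":0,"roll":0},{"claw":0.6,"tx":1,"ty":0,"tz":0,"roll":0},{"claw":0.6,"tx":1,"ty":0,"tz":0,"roll":0},{"claw":0.6,"tx":1,"ty":0,"tz":0,"roll":0},{"claw":0.6,"tx":1,"ty":0,"tz":0,"roll":0}]' 20
python3 - <<'E'
from h import *
print(ctrl.sense()["wrist_force"])
d=cam("top");cv2.imwrite("pics/t5.png",cv2.resize(d["frame"][170:260,200:400][:,:,::-1],None,fx=4,fy=4,interpolation=cv2.INTER_CUBIC))
d=cam("wrist");cv2.imwrite("pics/w5.png",d["frame"][200:,160:480][:,:,::-1].repeat(2,0).repeat(2,1))
E
```

```text
time: 6.28
eef_pos: [0.5828, 0.0428, 0.0402]
tcp_rot: [0.693, 0.721, -0.001, 0.002]
wrist_force: [3.1, -12.4, 4.8]
finger_gap: 0.0275
[  3.06181088 -12.40282419   4.82221082]
```

View pics/w5.png

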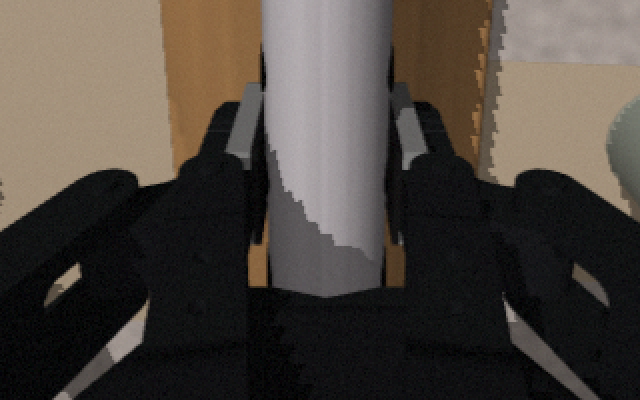

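View pics/t5.png

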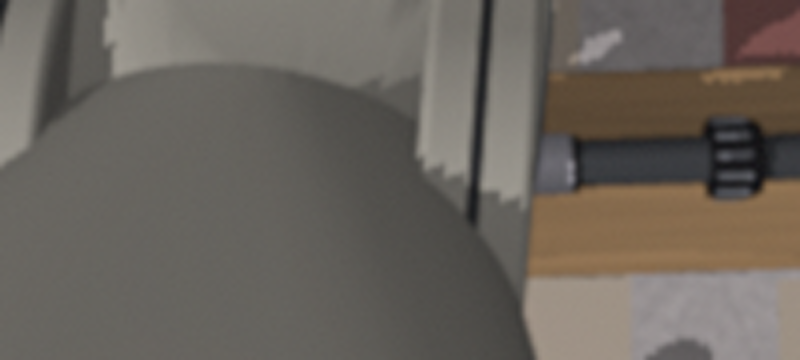

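```bash
python3 -m handwheel '[{"claw":0.6,"tx":1,"ty":0.3,"tz":0,"roll":0},{"claw":0.6,"tx":1,"ty":0,"tz":0,"roll":0},{"claw":0.6,"tx":1,"ty":0,"tz":0,"roll":0},{"claw":0.6,"tx":1,"ty":0,"tz":0,"roll":0}]' 20
python3 - <<'E'
from h import *
d=cam("top");cv2.imwrite("pics/t6.png",cv2.resize(d["frame"][170:260,200:400][:,:,::-1],None,fx=4,fy=4,interpolation=cv2.INTER_CUBIC))
d=cam("wrist");cv2.imwrite("pics/w6.png",d["frame"][200:,160:480][:,:,::-1].repeat(2,0).repeat(2,1))
E
```

```text
time: 6.88
eef_pos: [0.5826, 0.0475, 0.0402]
tcp_rot: [0.693, 0.721, -0.001, 0.001]
wrist_force: [1.9, -4.7, 5.8]
finger_gap: 0.0273
```

View pics/w6.png

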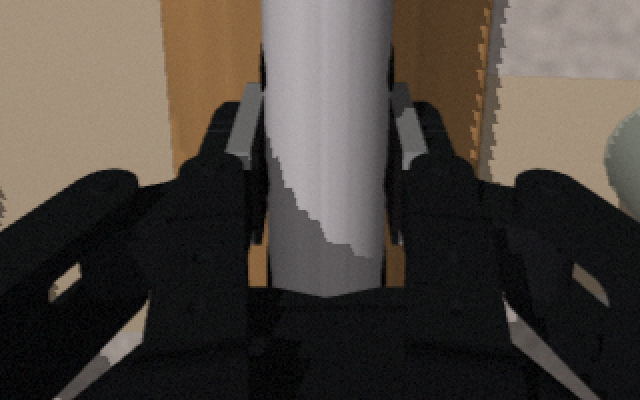

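View pics/t6.png

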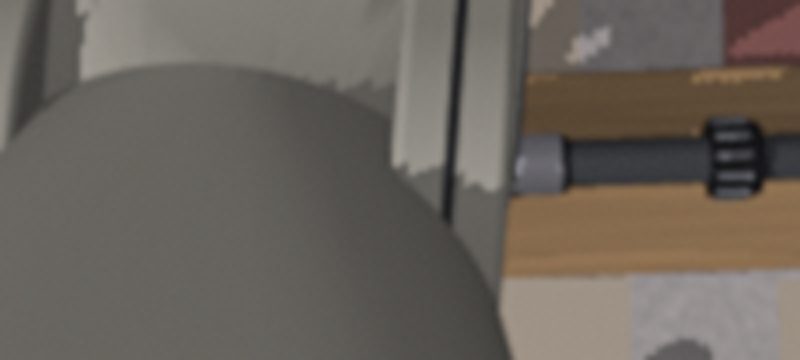

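```bash
python3 -m handwheel '[{"claw":0.6,"tx":2,"ty":0.2,"tz":0,"roll":0},{"claw":0.6,"tx":2,"ty":0,"tz":0,"roll":0},{"claw":0.6,"tx":2,"ty":0,"tz":0,"roll":0},{"claw":0.6,"tx":2,"ty":0,"tz":0,"roll":0},{"claw":0.6,"tx":2,"ty":0,"tz":0,"roll":0},{"claw":0.6,"tx":2,"ty":0,"tz":0,"roll":0},{"claw":0.6,"tx":1,"ty":0,"tz":0,"roll":0},{"claw":0.6,"tx":1,"ty":0,"tz":0,"roll":0},{"claw":0.6,"tx":0,"ty":0,"tz":0,"roll":0}]' 20
```

```text
time: 8.1
eef_pos: [0.582, 0.0637, 0.0402]
tcp_rot: [0.692, 0.722, 0.001, -0.001]
wrist_force: [2.4, 6.4, 6.4]
finger_gap: 0.0267
```

```bash
python3 -m handwheel '[{"claw":0.6,"tx":1,"ty":0,"tz":0,"roll":0},{"claw":0.6,"tx":0.5,"ty":0,"tz":0,"roll":0},{"claw":0.6,"tx":0.5,"ty":0,"tz":0,"roll":0},{"claw":0.6,"tx":0,"ty":0,"tz":0,"roll":0}]' 20
python3 - <<'E'
from h import *
d=cam("top");cv2.imwrite("pics/t7.png",cv2.resize(d["frame"][170:260,200:400][:,:,::-1],None,fx=4,fy=4,interpolation=cv2.INTER_CUBIC))
d=cam("wrist");cv2.imwrite("pics/w7.png",d["frame"][200:,160:480][:,:,::-1].repeat(2,0).repeat(2,1))
E
```

```text
time: 8.6
eef_pos: [0.582, 0.0646, 0.0402]
tcp_rot: [0.693, 0.721, -0.0, 0.0]
wrist_force: [1.4, -1.0, 7.8]
finger_gap: 0.027
```

View pics/w7.png

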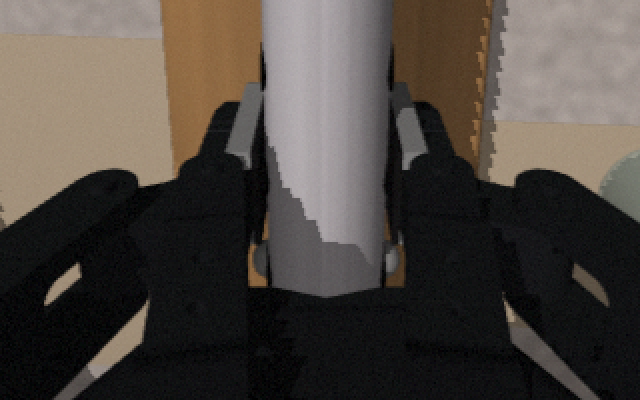

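View pics/t7.png

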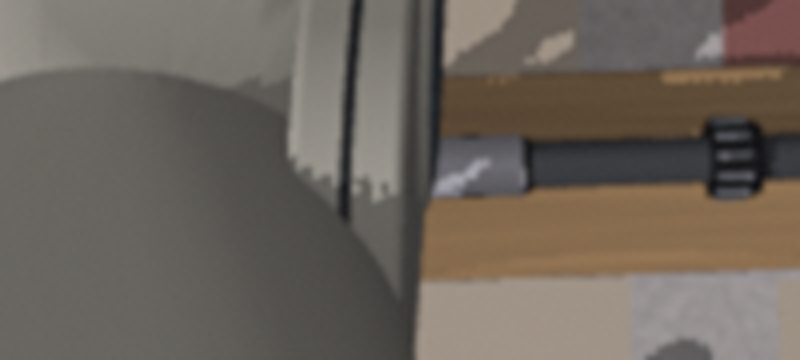

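Both buttons have sprung out (260,258 and 390,258 in the crop). Release, rise, and look.

```bash
python3 -m handwheel '[{"claw":-1,"tx":0,"ty":0,"tz":0,"roll":0},{"claw":-1,"tx":0,"ty":0,"tz":0,"roll":0},{"claw":-1,"tx":0,"ty":0,"tz":0,"roll":0},{"claw":-1,"tx":0,"ty":0,"tz":-20,"roll":0},{"claw":-1,"tx":0,"ty":0,"tz":-45,"roll":0},{"claw":-1,"tx":-40,"ty":0,"tz":-30,"roll":0},{"claw":-1,"tx":-55,"ty":0,"tz":0,"roll":0},{"claw":-1,"tx":-40,"ty":0,"tz":0,"roll":0},{"claw":-1,"tx":0,"ty":0,"tz":0,"roll":0},{"claw":-1,"tx":0,"ty":0,"tz":0,"roll":0}]'
python3 - <<'E'
from h import *
d=cam("wrist");np.save("pics/w8cw.npy",d["cw"]);np.save("pics/w8.npy",d["frame"])
cv2.imwrite("pics/w8.png",d["frame"][:,:,::-1])
cv2.imwrite("pics/w8z.png",cv2.resize(d["frame"][150:330,270:380][:,:,::-1],None,fx=3.3,fy=3.3,interpolation=cv2.INTER_CUBIC))
E
```

```text
time: 9.95
eef_pos: [0.5872, -0.0696, 0.1345]
tcp_rot: [0.693, 0.721, -0.0, -0.0]
wrist_force: [-0.1, -0.7, 0.0]
finger_gap: 0.0854
```

View pics/w8.png

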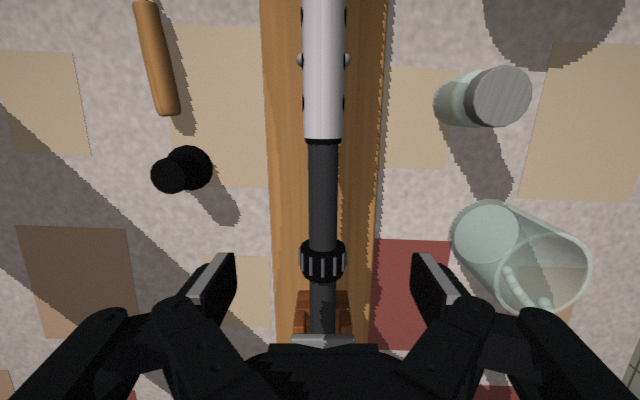

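View pics/w8z.png

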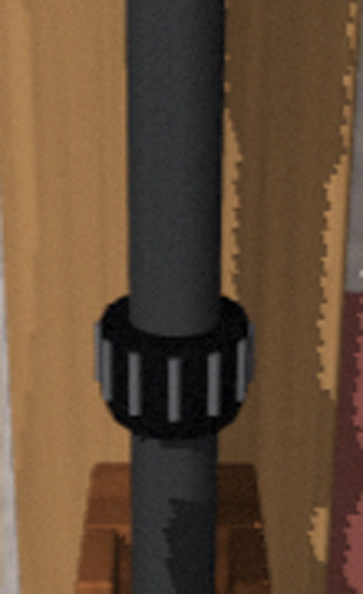

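```bash
python3 - <<'E'
from h import *
d=dict(cw=np.load("pics/w8cw.npy"),intrinsics=ctrl.get_image("wrist")["intrinsics"])
s=ctrl.sense();T=R.from_quat(s["tcp_rot"]).as_matrix()
f=lambda u,v,z:(T.T@(ray(d,u,v,z)-s["eef_pos"])*1000).round(1)
print("sides",f(300.5,247,.062),f(346,247,.062),f(300.5,270,.062),f(346,270,.062))
print("top ribs",f(322.5,258,.08),f(322.5,277,.08))
print("mouth",f(322,140,.07),"btn",f(302,60,.062),f(346,60,.062),"upright",f(322,292,.05))
print("mug",ray(d,453,233,0),ray(d,485,233,0),"tip",ray(d,213,160,.04))
E
```

```text
sides [-29.2 -18.5  72.7] [-29.3  17.6  72.6] [-49.7 -19.   72.7] [-49.8  18.   72.6]
top ribs [-29.5  -1.   54.7] [-45.3  -1.   54.6]
mouth [54.9 -1.1 64.7] btn [106.2 -14.2  72.7] [106.1  14.9  72.7] upright [-78.4  -1.6  84.6]
mug [ 0.7192767  -0.10714152  0.        ] [ 0.75145959 -0.10585786  0.        ] tip [ 0.49735468 -0.0360141   0.04      ]
```

```bash
python3 -m handwheel '[{"claw":-1,"tx":-20,"ty":0,"tz":0,"roll":0},{"claw":-1,"tx":-20,"ty":0,"tz":20,"roll":0},{"claw":-1,"tx":0,"ty":0,"tz":40,"roll":0},{"claw":-1,"tx":0,"ty":0,"tz":33,"roll":0},{"claw":-0.2,"tx":0,"ty":0,"tz":0,"roll":0},{"claw":-0.2,"tx":0,"ty":0,"tz":0,"roll":0},{"claw":-0.2,"tx":0,"ty":0,"tz":0,"roll":0}]' 40
python3 - <<'E'
from h import *
d=cam("wrist");cv2.imwrite("pics/w9.png",d["frame"][200:,160:480][:,:,::-1].repeat(2,0).repeat(2,1))
E
```

```text
time: 10.92
eef_pos: [0.5901, -0.1102, 0.0434]
tcp_rot: [0.692, 0.722, 0.001, 0.001]
wrist_force: [0.8, -0.3, 1.0]
finger_gap: 0.0509
```

View pics/w9.png

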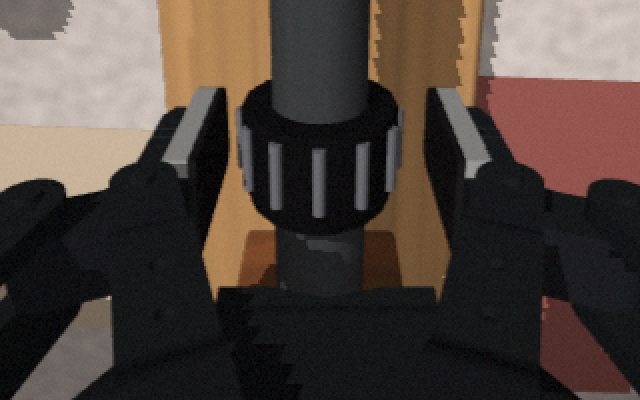

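```bash
python3 -m handwheel '[{"claw":-0.1,"tx":0,"ty":-0.6,"tz":2,"roll":0},{"claw":0.1,"tx":0,"ty":0,"tz":0,"roll":0},{"claw":0.5,"tx":0,"ty":0,"tz":0,"roll":0},{"claw":0.5,"tx":0,"ty":0,"tz":0,"roll":0},{"claw":0.5,"tx":0,"ty":0,"tz":0,"roll":0}]' 40
```

```text
time: 11.6
eef_pos: [0.5885, -0.1099, 0.0401]
tcp_rot: [0.692, 0.721, 0.0, 0.0]
wrist_force: [-2.5, 0.5, 6.1]
finger_gap: 0.035
```

```bash
python3 -m handwheel '[{"claw":0.5,"tx":1.5,"ty":0,"tz":0,"roll":0},{"claw":0.5,"tx":2.5,"ty":0,"tz":0,"roll":0},{"claw":0.5,"tx":4,"ty":0,"tz":0,"roll":0},{"claw":0.5,"tx":4,"ty":0,"tz":0,"roll":0},{"claw":0.5,"tx":4,"ty":0,"tz":0,"roll":0},{"claw":0.5,"tx":4,"ty":0,"tz":0,"roll":0},{"claw":0.5,"tx":4,"ty":0,"tz":0,"roll":0},{"claw":0.5,"tx":4,"ty":0,"tz":0,"roll":0},{"claw":0.5,"tx":4,"ty":0,"tz":0,"roll":0},{"claw":0.5,"tx":4,"ty":0,"tz":0,"roll":0}]' 40
python3 - <<'E'
from h import *
d=cam("wrist");cv2.imwrite("pics/w10.png",d["frame"][200:,160:480][:,:,::-1].repeat(2,0).repeat(2,1))
E
```

```text
time: 12.85
eef_pos: [0.5872, -0.0758, 0.0401]
tcp_rot: [0.693, 0.721, -0.001, 0.001]
wrist_force: [-2.3, -8.6, 3.0]
finger_gap: 0.0348
```

View pics/w10.png

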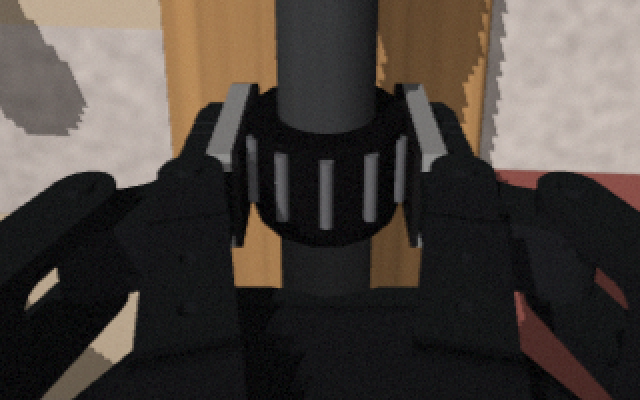

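```bash
python3 -m handwheel '[{"claw":0.5,"tx":4,"ty":0,"tz":0,"roll":0},{"claw":0.5,"tx":4,"ty":0,"tz":0,"roll":0},{"claw":0.5,"tx":4,"ty":0,"tz":0,"roll":0},{"claw":0.5,"tx":4,"ty":0,"tz":0,"roll":0},{"claw":0.5,"tx":4,"ty":0,"tz":0,"roll":0},{"claw":0.5,"tx":4,"ty":0,"tz":0,"roll":0},{"claw":0.5,"tx":4,"ty":0,"tz":0,"roll":0},{"claw":0.5,"tx":3,"ty":0,"tz":0,"roll":0},{"claw":0.5,"tx":3,"ty":0,"tz":0,"roll":0},{"claw":0.5,"tx":2,"ty":0,"tz":0,"roll":0}]' 40
python3 - <<'E'
from h import *
d=cam("wrist");cv2.imwrite("pics/w11.png",d["frame"][200:,160:480][:,:,::-1].repeat(2,0).repeat(2,1))
E
```

```text
time: 14.15
eef_pos: [0.5859, -0.0398, 0.0401]
tcp_rot: [0.693, 0.721, -0.001, 0.001]
wrist_force: [-1.6, -8.9, 3.5]
finger_gap: 0.035
```

View pics/w11.png

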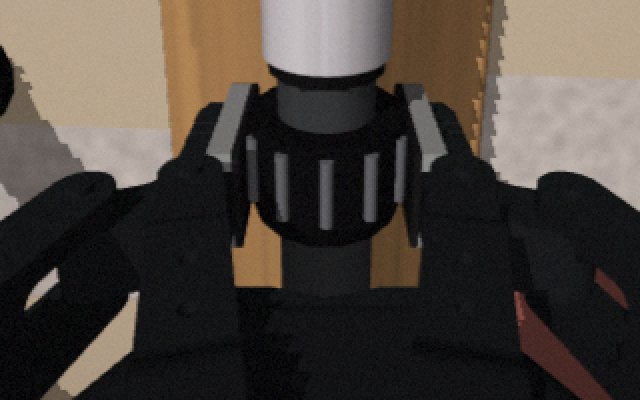

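```bash
python3 -m handwheel '[{"claw":0.5,"tx":2,"ty":0,"tz":0,"roll":0},{"claw":0.5,"tx":2,"ty":0,"tz":0,"roll":0},{"claw":0.5,"tx":2,"ty":0,"tz":0,"roll":0},{"claw":0.5,"tx":1,"ty":0,"tz":0,"roll":0},{"claw":0.5,"tx":1,"ty":0,"tz":0,"roll":0}]' 40;python3 -m handwheel '[{"claw":0.5,"tx":1,"ty":0,"tz":0,"roll":0}]' 40;python3 -m handwheel '[{"claw":0.5,"tx":1,"ty":0,"tz":0,"roll":0}]' 40;python3 -m handwheel '[{"claw":0.5,"tx":1,"ty":0,"tz":0,"roll":0}]' 40
```

```text
time: 14.82
eef_pos: [0.5856, -0.0318, 0.0401]
tcp_rot: [0.693, 0.721, -0.001, 0.001]
wrist_force: [-1.7, -8.7, 4.2]
finger_gap: 0.0352
time: 14.95
eef_pos: [0.5856, -0.0308, 0.0401]
tcp_rot: [0.693, 0.721, -0.001, 0.001]
wrist_force: [-0.7, -8.8, 3.1]
finger_gap: 0.0348
time: 15.08
eef_pos: [0.5855, -0.0298, 0.0401]
tcp_rot: [0.693, 0.721, -0.001, 0.001]
wrist_force: [-1.0, -9.3, 4.1]
finger_gap: 0.0351
time: 15.2
eef_pos: [0.5855, -0.0292, 0.0401]
tcp_rot: [0.693, 0.721, -0.001, 0.002]
wrist_force: [-1.7, -11.7, 2.9]
finger_gap: 0.0345
```

Ring contact at about y = -0.029 (force rising from 9 N). Continue in 0.7 mm steps, watching for the stop.

```bash
python3 -m handwheel '[{"claw":0.5,"tx":1,"ty":0,"tz":0,"roll":0}]' 40;python3 -m handwheel '[{"claw":0.5,"tx":1,"ty":0,"tz":0,"roll":0}]' 40;python3 -m handwheel '[{"claw":0.5,"tx":0.7,"ty":0,"tz":0,"roll":0}]' 40;python3 -m handwheel '[{"claw":0.5,"tx":0.7,"ty":0,"tz":0,"roll":0}]' 40
```

```text
time: 15.32
eef_pos: [0.5855, -0.0283, 0.0401]
tcp_rot: [0.693, 0.721, -0.001, 0.002]
wrist_force: [-2.0, -11.7, 4.3]
finger_gap: 0.035
time: 15.45
eef_pos: [0.5854, -0.0273, 0.0401]
tcp_rot: [0.693, 0.721, -0.001, 0.002]
wrist_force: [-1.4, -12.4, 3.4]
finger_gap: 0.0348
time: 15.58
eef_pos: [0.5854, -0.0268, 0.0401]
tcp_rot: [0.693, 0.721, -0.001, 0.002]
wrist_force: [-1.7, -12.4, 3.1]
finger_gap: 0.0352
time: 15.7
eef_pos: [0.5854, -0.0262, 0.0402]
tcp_rot: [0.693, 0.721, -0.002, 0.002]
wrist_force: [-2.2, -12.9, 3.9]
finger_gap: 0.035
```

```bash
python3 -m handwheel '[{"claw":0.5,"tx":0.7,"ty":0,"tz":0,"roll":0}]' 40;python3 -m handwheel '[{"claw":0.5,"tx":0.7,"ty":0,"tz":0,"roll":0}]' 40;python3 -m handwheel '[{"claw":0.5,"tx":0.7,"ty":0,"tz":0,"roll":0}]' 40;python3 -m handwheel '[{"claw":0.5,"tx":0.7,"ty":0,"tz":0,"roll":0}]' 40
python3 - <<'E'
from h import *
d=cam("wrist");cv2.imwrite("pics/w12.png",d["frame"][200:,160:480][:,:,::-1].repeat(2,0).repeat(2,1))
E
```

```text
time: 15.82
eef_pos: [0.5854, -0.0256, 0.0401]
tcp_rot: [0.693, 0.721, -0.002, 0.002]
wrist_force: [-2.0, -14.1, 3.5]
finger_gap: 0.0351
time: 15.95
eef_pos: [0.5853, -0.025, 0.0401]
tcp_rot: [0.693, 0.721, -0.002, 0.002]
wrist_force: [-1.7, -14.7, 3.3]
finger_gap: 0.035
time: 16.08
eef_pos: [0.5853, -0.0245, 0.0401]
tcp_rot: [0.693, 0.721, -0.002, 0.002]
wrist_force: [-2.0, -15.5, 2.3]
finger_gap: 0.035
time: 16.2
eef_pos: [0.5853, -0.0239, 0.0401]
tcp_rot: [0.693, 0.721, -0.002, 0.002]
wrist_force: [-1.5, -16.2, 3.8]
finger_gap: 0.0349
```

View pics/w12.png

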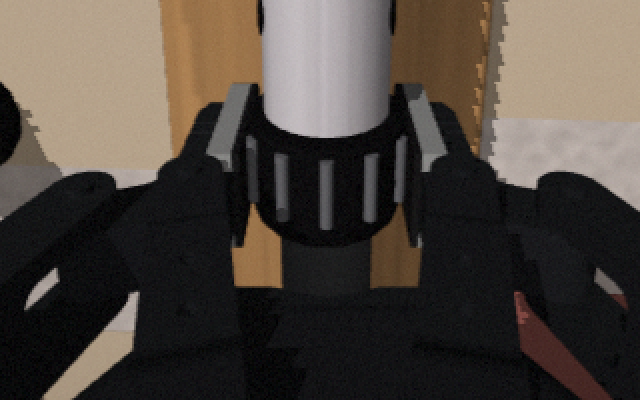

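```bash
for i in 1; do :; done; python3 -m handwheel '[{"claw":0.5,"tx":0.5,"ty":0,"tz":0,"roll":0}]' 40;python3 -m handwheel '[{"claw":0.5,"tx":0.5,"ty":0,"tz":0,"roll":0}]' 40;python3 -m handwheel '[{"claw":0.5,"tx":0.5,"ty":0,"tz":0,"roll":0}]' 40
```

```text
time: 16.38
eef_pos: [0.5853, -0.0235, 0.0401]
tcp_rot: [0.693, 0.721, -0.002, 0.002]
wrist_force: [-0.7, -16.2, 2.3]
finger_gap: 0.0351
time: 16.5
eef_pos: [0.5853, -0.0231, 0.0401]
tcp_rot: [0.693, 0.721, -0.002, 0.002]
wrist_force: [-1.9, -16.9, 2.8]
finger_gap: 0.0352
time: 16.62
eef_pos: [0.5853, -0.0229, 0.0401]
tcp_rot: [0.693, 0.721, -0.002, 0.002]
wrist_force: [-1.7, -19.0, 3.1]
finger_gap: 0.035
```

```bash
python3 -m handwheel '[{"claw":0.5,"tx":0.5,"ty":0,"tz":0,"roll":0}]' 40;python3 -m handwheel '[{"claw":0.5,"tx":0.5,"ty":0,"tz":0,"roll":0}]' 40;python3 -m handwheel '[{"claw":0.5,"tx":0,"ty":0,"tz":0,"roll":0}]' 40
```

```text
time: 16.75
eef_pos: [0.5853, -0.0228, 0.0401]
tcp_rot: [0.693, 0.72, -0.002, 0.003]
wrist_force: [-2.1, -21.2, 3.0]
finger_gap: 0.0349
time: 16.88
eef_pos: [0.5852, -0.0226, 0.0401]
tcp_rot: [0.694, 0.72, -0.003, 0.003]
wrist_force: [-2.5, -24.1, 2.3]
finger_gap: 0.035
time: 17.0
eef_pos: [0.5853, -0.0227, 0.0401]
tcp_rot: [0.694, 0.72, -0.003, 0.003]
wrist_force: [-3.0, -22.3, 2.6]
finger_gap: 0.0352
```

The force jumps (17→24 N) while motion stalls, which is the metal stop. Ease slightly, open, rise.

```bash
python3 -m handwheel '[{"claw":0.5,"tx":-0.8,"ty":0,"tz":0,"roll":0},{"claw":-0.2,"tx":0,"ty":0,"tz":0,"roll":0},{"claw":-1,"tx":0,"ty":0,"tz":0,"roll":0},{"claw":-1,"tx":0,"ty":0,"tz":0,"roll":0},{"claw":-1,"tx":0,"ty":0,"tz":0,"roll":0},{"claw":-1,"tx":0,"ty":0,"tz":-20,"roll":0},{"claw":-1,"tx":0,"ty":0,"tz":-45,"roll":0},{"claw":-1,"tx":0,"ty":0,"tz":-30,"roll":0},{"claw":-1,"tx":-30,"ty":0,"tz":0,"roll":0},{"claw":-1,"tx":0,"ty":0,"tz":0,"roll":0}]' 
python3 - <<'E'
from h import *
d=cam("wrist");cv2.imwrite("pics/w13.png",d["frame"][:,:,::-1])
cv2.imwrite("pics/w13z.png",cv2.resize(d["frame"][80:260,260:390][:,:,::-1],None,fx=3.3,fy=3.3,interpolation=cv2.INTER_CUBIC))
d=cam("side");cv2.imwrite("pics/s13.png",d["frame"][:,:,::-1])
E
```

```text
time: 18.25
eef_pos: [0.5863, -0.0502, 0.1351]
tcp_rot: [0.693, 0.721, 0.0, 0.0]
wrist_force: [-0.2, 0.1, -0.9]
finger_gap: 0.0855
```

View pics/w13z.png

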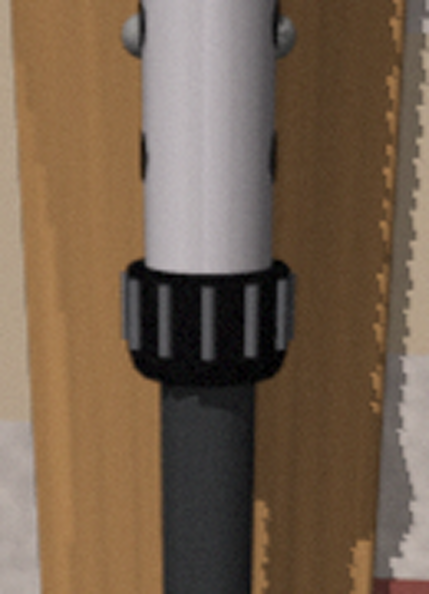

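View pics/w13.png

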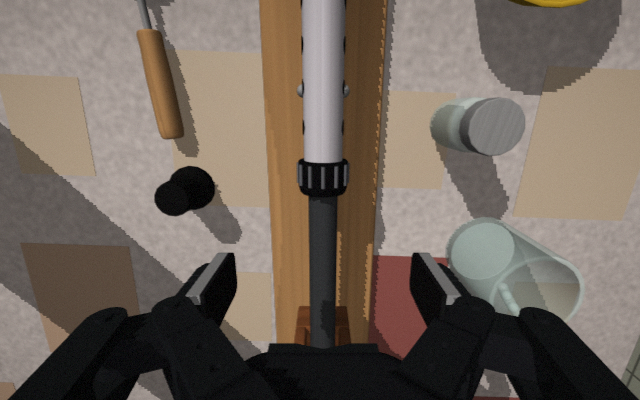

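View pics/s13.png

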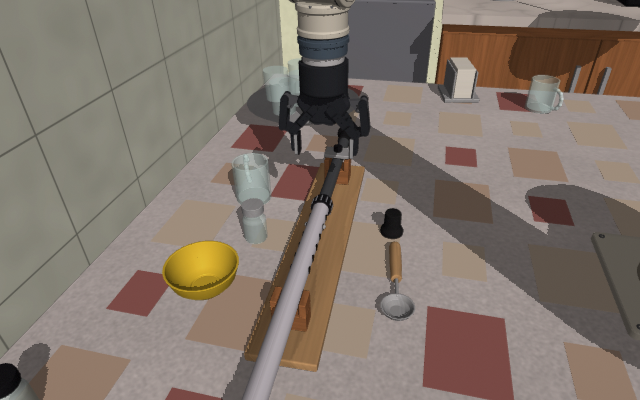

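Both buttons stand proud in the second pair of holes (299,89 and 346,89). The collar sits at the tube's mouth (323,177) with no ring showing, and the other objects haven't moved.

```bash
python3 -c "
from plant import ctrl
print(ctrl.sign_off())"
```

```text
the job is handed in; nothing more can be done
None
```

The stick is one hole longer and the locking collar is snug against the upper tube's metal end. I handed the job in at about 18 s of the 72 s allowed.

- **Lengthening:** I pinched both buttons flush at 20 N grip and drew the upper tube about 25–26 mm towards the handle. The pull peaked at about 12 N in the readings. Both buttons sprang out of the second pair of holes, and the last wrist picture shows both standing proud with one pair left towards the mouth.
- **Collar:** I slid it along at about 9 N. It met the rubber ring at about 12 N and squeezed it to about 17 N. The force then rose to 24 N with the motion stalled, which I took as the metal stop, and I let go. The ring's travel (about 4 mm plus 2 mm of button play) agrees with that, and the picture shows no gap or ring between collar and mouth.
- **Surroundings:** In the last side and wrist pictures the bystanders look unmoved. The gripper was open, clear of everything and reading no force.

No final check failed or disagreed. I did not measure how far the buttons stick out, only judged it from the pictures.

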